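Close the checking fixture over a bracket

ROBOT

A 6-joint arm with a two-finger parallel gripper is mounted at the origin on the work surface. World frame = base frame: x ahead of the robot, y to its left, z up, the work surface at z = 0. Lengths are in m, angles in rad, forces in N, time in s.
With the tool pointing down it reaches from about 0.3 to 0.875 m from the base axis. Payload 6.4 kg.
Tool frame: the origin (TCP) lies at the very end of the fingers, on their centre line; the grasp point (between the pads) lies hold_point_z behind it (hold_point_z is the distance from the TCP to the grasp point, in m); z points along the fingers, y is the line along which they close (so a half turn about z gives the same grasp; the last joint's range is limited). The gripper opens to 88 mm and grips with 3 to 60 N. Pads are 18 mm wide; open, the fingers measure 123 mm over their backs; the gripper's body (75 mm by 187 mm) begins 45 mm behind the grasp point.
Start: joints at [-1.454, 0.181, 1.607, -0, 1.354, -0.206], TCP at [0.182, -0.545, 0.239] pointing down, gripper open.
Joint ranges: [-2.99, 2.99], [-0.89, 2.07], [0.3, 2.58], [-1.14, 4.28], [0, 2.63], [-3.12, 3.12]. Speed limits (rad/s): [2.57, 2.57, 3.01, 3.14, 3.14, 3.14].

INTERFACE

Orientations are given as a rotation vector (axis times angle).
In Python, from rig import * gives the robot as it stands. The module is installed in compiled form; this text tells all that it offers.
- The arm moves only by the tool drive_tool, never from a script. Its argument "commands" is a list of rows, each an object with "fingers": the opening, from -1 (shut) to 1 (fully open); "dp": the shift along the tool's x, y, z in m, a list of three; "dr": the turn, a rotation vector about the tool's x, y, z in rad, a list of three. In form: [{"fingers": fingers, "dp": [x, y, z], "dr": [rx, ry, rz]}, ...]. A call has 1 to 20 rows; each row shifts and turns the commanded pose from where the row before left it, along the tool's axes as they then stand; what a row does not reach is not made up. A row lasts 1/10 s, in which the tool goes at most 50 mm and 8.59 degrees, less where a joint would pass 70% of its speed; a pose out of reach is approached as far as the arm can. A call is refused whole if a number of a shift passes 0.05 or a number of a turn 0.15, either way. A call with a gripper value outside its range is refused whole. The fingers move at their own pace and stop on an object; the grip force is fixed at half the most. Time passes only in rows, so rows that do not move let the fingers close. It gives the time, the measured TCP pose, the force, the opening and the grip force at its end, in the units of the state.
- observe(): the state, without advancing time (a new reading comes with each control period).
- read_camera(name): name is "scene" or "top"; returns (picture, depth): 420x560x3 uint8, blue, green, red; 420x560 float32, m along the optical axis (not along the pixel's ray), 0 where there is no reading.
- camera_params(name): a dict with "fovy" (degrees; the focal length in pixels is half the picture's height over the tangent of half this angle, whatever the lens; pixels are square), "cx", "cy" (the principal point, pixels), "world_to_cam" (4x4, takes a point from world to camera coordinates). Camera axes: x right, y up, looking along -z (the intrinsics and any distortion apply to the point x, -y, -z); pixel columns grow to the right and rows downward; lengths in m; the calibration is good to about 2 mm. A picture is of the moment at which its call begins. camera_params takes no time and is no camera call.
- close_job(): hands the job in; it is judged then, once.
The state is a dict: "time_s": time; "joint_positions": joint angles; "joint_vel": joint speeds; "effort": joint torques, N m; "ee_pos": TCP position; "ee_rot": TCP orientation; "wrist_force": force on the tool from outside, world axes, zero at the start; "ft_torque": the same for the moment, N m; "finger_gap": opening from 0.0 (shut) to 1.0 (fully open); "grip_force": force on a finger pad.
Only numpy, scipy, OpenCV 4.12 (cv2) and the standard library are available. Lean on these libraries where they do the work, as an engineer would, in place of code of your own. Each camera call takes 0.05 s, during which the arm holds its last target. There are 200 camera calls.

TASK

Load the loose steel bracket from the bench into the nest of the checking fixture and let go of it. Then take the cover by its grip, lay it on the fixture's locating pin with its hidden hole still at least a centimetre short of the pin, and slide it along the fixture over the pin until it drops on, then press it fully down against the spring lifters, square and flat on both risers. Finish while still holding the cover pressed home (do not let go), and leave the other things on the bench where they are.

Things in the scene. Friction and masses are not known exactly. Their poses are not given: they have to be found in the camera images.
- bracket: Loose steel bracket, about 0.14 kg: flat foot 56 (x) x 34 (y) x 8 mm with an upright web 40 (x) x 14 (y) mm centred on it, 30 mm high overall, same both ways round. Starts foot down on the bench, on one side of the fixture. Origin: centre of the foot's underside, z up. Grip it across the web (along its y).
- cover: Loose cover, 0.4 kg: aluminium plate 160 (x) x 70 (y) x 10 mm, flat on the bench on the other side of the fixture from the bracket. Black upright grip at its centre, 44 (x) x 16 (y) x 38 mm tall, top 48 mm above the underside. Near its +x end a square boss, 32 mm wide, 10 mm tall plus a 5 mm round cap, stands over the blind hole. Origin: centre of the underside; z up, x towards the boss.
- cover_hole (a point): Mouth of the cover's blind hole on the underside of the plate, at x = +55 mm, y = 0, z = 0 of the cover (under the boss). The hole is 14.5 mm wide and 20 mm deep.
- fixture: Fixed checking fixture: aluminium base 190 (x) x 130 (y) x 18 mm, two risers 30 (x) x 104 (y) x 34 mm at x = +55 and -55 mm, tops 52 mm above the bench. Locating pin on the +x riser; tapered guide posts 12 mm high on the -x riser, at y = +-44 mm, 4 mm clear of the closed cover's sides; black handle at the base's -x side. Origin: centre of underside. Closed cover: centred on it, same x.
- nest (a point): Centre of the nest, on the top face of the base plate (18 mm above the bench), midway between the risers. The bracket's underside centre goes here with its long side along the fixture's x (either way round), between corner stops 6 mm high that leave the foot 3 mm on each side.
- pin_foot (a point): Foot of the locating pin, on the pin's axis at the top face of the riser (52 mm above the bench), x = +55 mm of the fixture; z up. The pin is 12 mm thick and stands 14 mm above this point, tapering over its top 4 mm to 6 mm.
- lifter (a joint): Travel (m) of the four black spring lifter pins (10 mm thick) at x = +-55, y = +-24 mm of the fixture: 0 = up, 6 mm above the risers; 0.006 = flush, with the cover fully home on the risers. They carry the cover's weight alone and raise it again when released; holding it home takes about 8 to 10 N of push.
- screwdriver: screwdriver, 190 mm long, lying on the bench; bystander
- spanner: flat spanner, 170 mm long, lying on the bench; bystander
- plug_gauge: double-ended plug gauge, a steel rod 110 mm long and 22 mm thick lying on the bench; bystander; origin: the middle of it
- setting_ring: stepped round steel setting piece, 52 mm across at its foot and 26 mm high; bystander
- gauge_block: plain steel block 50 x 30 x 18 mm; bystander
There are look-alikes about, which are no part of the job. Leave any orange look-alike of the bracket alone. What is shaped like the fixture but blue is not meant.

How it is judged:
On the way, in this order (a step that is already met when the one before it is completed fails the run):
1. the bracket stands in the nest, released (horizontal distance between bracket and nest below 0.006 m and z of bracket in the frame of nest below 0.003 m and angle between the x axis of bracket and the x axis of fixture, either way round below 0.2 rad and angle between bracket's own z axis and vertical below 0.06 rad and contact force between the fingers and bracket below 0.1 N), for 0.2 s.
2. the cover touches the fixture while its hole is still 5 to 30 mm from the pin and above the pin's shoulder (contact force between cover and fixture above 0.3 N and horizontal distance between cover_hole and pin_foot between 0.005 and 0.03 m and z of cover_hole in the frame of pin_foot between 0.009 and 0.025 m), for 0.1 s.
3. the cover has dropped on the pin (horizontal distance between cover_hole and pin_foot below 0.004 m and angle between the x axis of cover and the x axis of fixture, either way round below 0.1 rad and z of cover_hole in the frame of pin_foot below 0.009 m), for 0.1 s.
At the end, for the whole second after the job is handed in: Bracket in the nest (6 mm, 0.2 rad, flat); cover hole on the pin (4 mm), plate within 2.5 mm of the riser at the pin, level to 0.03 rad, square to 0.1 rad, lifters down 3.5 mm or more, at rest, fingers bearing on the cover with over 3 N (horizontal distance between bracket and nest below 0.006 m and z of bracket in the frame of nest below 0.003 m and angle between the x axis of bracket and the x axis of fixture, either way round below 0.2 rad and angle between bracket's own z axis and vertical below 0.06 rad and horizontal distance between cover_hole and pin_foot below 0.004 m and angle between the x axis of cover and the x axis of fixture, either way round below 0.1 rad and z of cover_hole in the frame of pin_foot below 0.0025 m and value of joint lifter above 0.0035 m and angle between cover's own z axis and vertical below 0.03 rad and contact force between the fingers and cover above 3 N and linear speed of cover below 0.02 m/s); the arm keeps its last pose, push and grip.
It fails at once if one of the other things on the bench is pushed away (over 40 mm) (distance of any of screwdriver, spanner, plug_gauge, setting_ring, gauge_block from where it was at the start of the episode above 0.04 m).
It also fails if it takes over 64 s, if anything falls off the work surface, if the arm or the gripper's body presses on something with over 40 N, if the wrist force passes 120 N, or if a joint passes its speed limit or range.

## Working session

There is one attempt and no reset: what is moved stays moved. The work goes in short steps, Python scripts to look and compute and a tool call to move; the robot and the scene stay as the last step left them, time stands still between calls to the robot, and variables do not carry over. Pictures are saved under pics/ and viewed, at most 10 in all, crops included, and the job is handed in when it is done.

Besides the shell and the picture viewer there is one more tool, called after "Request:" by a JSON object that holds its "fn" and its "kwargs", one argument or row to a line. drive_tool: Moves the arm, as the interface text tells. Its arguments: {"type":"object","properties":{"commands":{"type":"array"}},"required":["commands"]}

```bash
mkdir -p pics; ls; python3 - <<'E'
from rig import *
import cv2,numpy as np
s=observe(); print(s)
for n in("top","scene"):
    im,d=read_camera(n); cv2.imwrite(f"pics/{n}0.png",im); np.save(f"{n}0.npy",d)
    print(n,camera_params(n))
E
```

```text
pics
{'time_s': 0.0, 'joint_positions': array([-1.45426860e+00,  1.81498091e-01,  1.60799132e+00,  1.13700768e-05,
        1.35377912e+00, -2.06282580e-01]), 'joint_vel': array([ 0.00017138,  0.00211244,  0.00044193,  0.00158959, -0.00272045,
       -0.0010626 ]), 'effort': array([ 3.42529365e-04, -4.33858216e+01, -3.41850507e+01,  7.02419411e-02,
        3.84484953e-02, -1.18360713e-04]), 'ee_pos': array([ 0.18237648, -0.54476106,  0.23784234]), 'ee_rot': array([-3.09910830e+00, -5.04597662e-01, -1.35446765e-04]), 'wrist_force': array([1.15454165, 0.21888072, 0.68364022]), 'ft_torque': array([-0.00294276,  0.0376863 , -0.01677505]), 'grip_force': 0.0, 'finger_gap': 1.000050900186572}
top {'fovy': 50.411600921208745, 'cx': 280.2880601710636, 'cy': 205.41561270798513, 'world_to_cam': array([[ 0.01152084, -0.9997612 ,  0.01856914, -0.05324111],
       [ 0.99553421,  0.01320826,  0.09347284, -0.51283753],
       [-0.09369578,  0.01740933,  0.99544865, -0.93180503],
       [ 0.        ,  0.        ,  0.        ,  1.        ]])}
scene {'fovy': 52.43257303447362, 'cx': 280.42011938560944, 'cy': 203.5505554513956, 'world_to_cam': array([[-0.60758424,  0.79406081,  0.0175733 ,  0.34136569],
       [-0.61608573, -0.48513797,  0.62054775,  0.25705562],
       [ 0.50127813,  0.36620837,  0.78397172, -1.30852521],
       [ 0.        ,  0.        ,  0.        ,  1.        ]])}
```

View pics/top0.png

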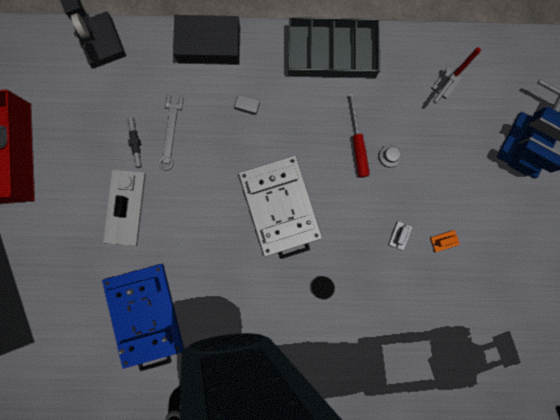

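View pics/scene0.png

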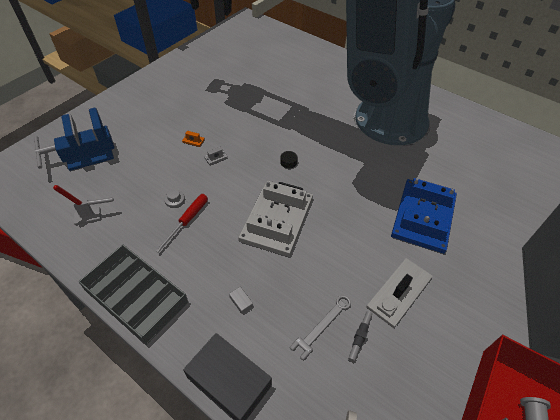

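The top view shows the fixture at (280,205) with its handle at (292,250), so fixture +x points up in the picture. The bracket is at (400,235), with the orange look-alike at (444,240). The cover is at (124,207) with its boss at (125,183), and the plug gauge is just beyond it at (135,142). The scene view agrees: bracket (215,156), cover (400,293), blue look-alike (425,215).

```bash
cat > h.py <<'E'
from rig import *
import cv2,numpy as np
def cam(n):
    P=camera_params(n);f=210/np.tan(np.radians(P["fovy"])/2);T=np.linalg.inv(P["world_to_cam"]);return f,P["cx"],P["cy"],T
def world(n,d):
    f,cx,cy,T=cam(n);v,u=np.mgrid[:420,:560]
    p=np.stack([(u-cx)/f*d,-(v-cy)/f*d,-d,np.ones_like(d)],-1);return (p@T.T)[...,:3]
def plane(n,u,v,z):
    f,cx,cy,T=cam(n);r=T[:3,:3]@np.array([(u-cx)/f,-(v-cy)/f,-1]);o=T[:3,3];return o+r*(z-o[2])/r[2]
def rect(X,m):
    k=cv2.minAreaRect(X[m][:,:2].astype(np.float32)*1000);return np.round(k[0],1),np.round(k[1],1),round(k[2],1),int(m.sum())
E
python3 - <<'E'
from h import *
b=[("fix",230,150,330,265),("brk",385,215,418,255),("cov",95,160,155,255),("gauge",120,115,147,170),("ring",375,140,405,170)]
d=np.load("top0.npy");X=world("top",d)
print("bench z",[np.round(X[v,u],4) for v,u in((100,60),(130,230),(280,420),(200,200),(260,230))])
for nm,u0,v0,u1,v1 in b:
    m=np.zeros(d.shape,bool);m[v0:v1,u0:u1]=1;m&=d>0
    z=X[...,2]
    print(nm,np.histogram(z[m],bins=np.arange(-.004,.08,.004))[0])
    for lo,hi in {"fix":[(.012,.2),(.046,.056),(.058,.08)],"brk":[(.004,.04),(.025,.036)],"cov":[(.005,.06),(.017,.04),(.040,.06)],"gauge":[(.005,.05)],"ring":[(.005,.05)]}[nm]:
        q=m&(z>lo)&(z<hi)
        if q.sum()>3: print(lo,hi,rect(X,q),X[q].mean(0).round(4))
im=cv2.imread("pics/top0.png")
c=cv2.hconcat([cv2.resize(im[145:265,225:335],None,fx=4,fy=4,interpolation=2),cv2.resize(im[205:265,385:465][:60],(320,240)) .repeat(2,0)])
cv2.imwrite("pics/c1.png",c)
E
```

```text
bench z [array([ 0.7461,  0.4476, -0.0031]), array([ 0.6839,  0.0671, -0.003 ]), array([ 0.3566, -0.354 , -0.0018]), array([ 0.5254,  0.1291, -0.0006]), array([ 0.3953,  0.0606, -0.0025])]
fix [3773 2080   27   81  913 2583  258   36   13   10   17   15   37  841
  443   68   29   14    1    0]
0.012 0.2 (array([508.1, -48.4]), array([205.4, 129.9]), 18.2, 5278) [ 0.5121 -0.0464  0.0269]
0.046 0.056 (array([515.2, -46. ]), array([140.3, 103.7]), 18.1, 1312) [ 0.5144 -0.0462  0.0513]
0.058 0.08 (array([515.9, -46.2]), array([119.2,  93.7]), 18.4, 80) [ 0.5186 -0.0445  0.0612]
brk [552 348 156  84   6  14   8  41  89   7   0   0   0   0   0   0   0   0
   0   0]
0.004 0.04 (array([ 456.4, -308.8]), array([39.2, 80. ]), 68.0, 405) [ 0.4526 -0.3075  0.0154]
0.025 0.036 (array([ 452.9, -310. ]), array([15.7, 40. ]), 73.4, 130) [ 0.453  -0.3095  0.0292]
cov [2141  922  553 1295  148   99  104   65   18   12   17   16  131   30
    0    0    0    0    0    0]
0.005 0.06 (array([519.6, 290.3]), array([ 71.9, 185.7]), 85.8, 2457) [0.5075 0.2887 0.0137]
0.017 0.04 (array([548.4, 289.4]), array([ 35.2, 127.7]), 79.7, 295) [0.5471 0.2851 0.0238]
0.04 0.06 (array([506.7, 290.7]), array([16.8, 44.1]), 86.5, 177) [0.5062 0.2902 0.0463]
gauge [760 265  10  36 139 163  51   2   0   0   0   0   0   0   0   0   0   0
   0   0]
0.005 0.05 (array([649.4, 274.2]), array([110.9,  23.6]), 15.1, 398) [0.6491 0.2727 0.0162]
ring [287 162  54 162  40  11  45 115   7   0   0   0   0   0   0   0   0   0
   0   0]
0.005 0.05 (array([ 629.7, -290.2]), array([50.1, 51.2]), 21.4, 425) [ 0.6277 -0.2882  0.0161]
```

View pics/c1.png

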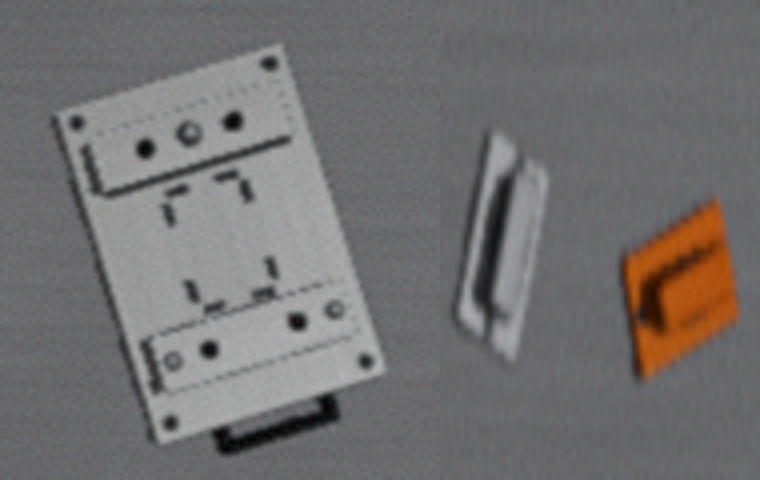

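```bash
cat >> h.py <<'E'
def yaw(s):
    R=cv2.Rodrigues(np.array(s["ee_rot"]))[0];return np.degrees(np.arctan2(R[1,0],R[0,0]))
def delta(x,y,z,psi,verbose=1):
    s=observe();R=cv2.Rodrigues(np.array(s["ee_rot"]))[0];w=np.array([x,y,z])-s["ee_pos"]
    dy=np.radians(psi-yaw(s))
    print("t",round(s["time_s"],2),"pos",s["ee_pos"].round(4),"yaw",yaw(s).round(2),"tilt",np.degrees(np.arccos(-R[2,2])).round(2),"world d",w.round(4),"tool d",(R.T@w).round(4),"drz",-dy.round(4),"tot F",s["wrist_force"].round(1),"gap",round(s["finger_gap"]*88,1),"grip",round(s["grip_force"],1))
E
python3 - <<'E'
import rig;print([k for k in dir(rig) if not k.startswith('_')], getattr(rig,'hold_point_z',None))
from h import *
print("pin px->",plane("top",272.2,178,.066), "exp")
boxes={"top":[("fix",230,150,330,265),("brk",385,215,418,255),("cov",95,160,155,255)],"scene":[("fix",235,175,320,260),("brk",200,145,230,168),("cov",360,255,440,330)]}
for n in boxes:
    d=np.load(n+"0.npy");X=world(n,d);im=cv2.imread(f"pics/{n}0.png");hsv=cv2.cvtColor(im,40)
    z=X[...,2];bz=np.median(z[(abs(z)<.012)&(d>0)&(abs(X[...,0]-.5)<.2)&(abs(X[...,1])<.3)]);print(n,"bench",bz)
    for nm,u0,v0,u1,v1 in boxes[n]:
        m=np.zeros(d.shape,bool);m[v0:v1,u0:u1]=1;m&=d>0;zz=z-bz
        for lo,hi in {"fix":[(.014,.022),(.047,.057)],"brk":[(.005,.012),(.005,.04),(.025,.036)],"cov":[(.006,.06),(.0075,.013),(.042,.06)]}[nm]:
            q=m&(zz>lo)&(zz<hi)
            q=cv2.morphologyEx(q.astype(np.uint8),cv2.MORPH_OPEN,np.ones((2,2))).astype(bool)
            if q.sum()>5: print(n,nm,lo,hi,rect(X,q),(X[q].mean(0)*1000).round(1))
        if n=="top":
            print("V",nm,np.percentile(hsv[...,2][m],[10,30,50,70,90]))
E
```

```text
['MotionError', 'camera_params', 'close_job', 'hold_point_z', 'observe', 'read_camera'] 0.0187
pin px-> [ 0.56608814 -0.02882893  0.066     ] exp
top bench -0.0006346184071038818
top fix 0.014 0.022 (array([513.2, -49.2]), array([191.1, 132. ]), 18.2, 3563) [509.6 -48.4  21.8]
top fix 0.047 0.057 (array([510.2, -51. ]), array([151.1, 107.3]), 18.2, 1301) [511.7 -48.1  54.7]
V fix [103. 108. 111. 151. 163.]
top brk 0.005 0.012 (array([ 450.7, -313. ]), array([37.6, 56. ]), 68.5, 214) [ 449.9 -309.1    7.7]
top brk 0.005 0.04 (array([ 450.7, -313. ]), array([37.6, 56. ]), 68.5, 385) [ 450.5 -310.    15.1]
top brk 0.025 0.036 (array([ 451.4, -314.9]), array([23. , 39.9]), 73.2, 132) [ 451.  -312.8   25. ]
V brk [ 88. 106. 108. 111. 151.]
top cov 0.006 0.06 (array([517. , 151.1]), array([187.2, 362.2]), 0.1, 2435) [504.8 285.   18.8]
top cov 0.0075 0.013 (array([494.8, 145.2]), array([359.3, 160.1]), 86.3, 1511) [494.2 286.3  14.5]
top cov 0.042 0.06 (array([476. , 133.3]), array([340.5,  43.7]), 79.6, 172) [503.9 287.1  49.7]
V cov [ 99. 105. 108. 126. 133.]
scene bench 0.00038200166737023533
scene fix 0.014 0.022 (array([748.2,  87.3]), array([717.4, 159.9]), 29.4, 1721) [534.8 -28.7  21.6]
scene fix 0.047 0.057 (array([750.1,  95.8]), array([709.4, 128.6]), 30.8, 833) [523.8 -39.5  52.2]
scene brk 0.005 0.012 (array([ 455.7, -303.1]), array([26.1, 60. ]), 63.6, 101) [ 460.4 -301.4    6.6]
scene brk 0.005 0.04 (array([ 451.2, -305.4]), array([37.1, 67.1]), 85.7, 223) [ 457.7 -303.8   14.5]
scene brk 0.025 0.036 (array([ 444.9, -308.1]), array([59.2, 21.5]), 5.1, 67) [ 455.3 -306.6   26.8]
scene cov 0.006 0.06 (array([723.9, 293.2]), array([ 80. , 595.5]), 89.9, 2235) [523.3 292.7  18.2]
scene cov 0.0075 0.013 (array([723.9, 293.2]), array([ 80. , 595.5]), 89.9, 1431) [509.6 295.3  15.7]
scene cov 0.042 0.06 (array([742.7, 306.9]), array([560. ,  19.8]), 3.3, 145) [510.8 293.5  48.9]
```

```bash
python3 - <<'E'
from h import *
im=cv2.imread("pics/top0.png");V=cv2.GaussianBlur(im,(3,3),0).max(2);sat=im.max(2).astype(int)-im.min(2)
for nm,u0,v0,u1,v1,t,z in[("fix",230,150,330,265,131,.018),("brk",385,215,415,255,130,.008),("cov",95,160,155,255,119,.010)]:
    m=np.zeros(V.shape,np.uint8);m[v0:v1,u0:u1]=(V[v0:v1,u0:u1]>t)&(sat[v0:v1,u0:u1]<40)
    m=cv2.morphologyEx(m,cv2.MORPH_CLOSE,np.ones((5,5)))
    c=max(cv2.findContours(m,0,1)[0],key=cv2.contourArea)
    P=np.array([plane("top",*p[0],z)[:2]*1000 for p in c],np.float32)
    k=cv2.minAreaRect(P);print(nm,k,len(c))
# strongly filtered depth rects, both cams
for n,bx in(("top",[("brk",385,215,418,255),("cov",95,160,155,255)]),("scene",[("brk",200,145,230,168),("cov",360,255,440,330),("fix",235,175,320,260)])):
    d=cv2.medianBlur(np.load(n+"0.npy"),3);X=world(n,d);z=X[...,2]
    for nm,u0,v0,u1,v1 in bx:
        m=np.zeros(d.shape,bool);m[v0:v1,u0:u1]=1;m&=d>0
        for lo,hi in {"fix":[(.047,.057)],"brk":[(.005,.04),(.025,.036)],"cov":[(.005,.06),(.042,.06)]}[nm]:
            q=m&(z>lo)&(z<hi);nl,L,st,_=cv2.connectedComponentsWithStats(q.astype(np.uint8),connectivity=4)
            for j in np.argsort(-st[1:,4])[:2]+1:
              if st[j,4]>20: print(n,nm,lo,hi,rect(X,L==j),(X[L==j].mean(0)*1000).round(1))
E
```

```text
fix ((514.9961547851562, -46.46923828125), (187.7893524169922, 127.50042724609375), 18.211915969848633) 274
brk ((453.09161376953125, -310.58673095703125), (32.99190902709961, 54.63567352294922), 68.8026123046875) 72
cov ((507.142822265625, 292.3422546386719), (67.64332580566406, 158.88876342773438), 85.68499755859375) 202
top brk 0.005 0.04 (array([ 452.7, -310.4]), array([34.3, 56.3]), 69.1, 391) [ 452.4 -307.4   15.4]
top brk 0.025 0.036 (array([ 452.9, -310.3]), array([15.3, 40. ]), 72.5, 128) [ 453.2 -309.7   28.8]
top cov 0.005 0.06 (array([506.8, 291.4]), array([ 72.1, 160.1]), 85.6, 2440) [505.5 289.3  13.5]
top cov 0.005 0.06 (array([602.7, 264.2]), array([14.3, 12.7]), 6.8, 45) [602.6 264.   13.8]
top cov 0.042 0.06 (array([506.8, 291.1]), array([16. , 44.2]), 86.0, 168) [506.5 290.6  46.2]
scene brk 0.005 0.04 (array([ 454.5, -311.1]), array([34.3, 57.1]), 66.2, 225) [ 458.3 -306.9   16.8]
scene brk 0.025 0.036 (array([ 455.1, -310.4]), array([15.9, 38.7]), 66.6, 67) [ 455.6 -309.6   29. ]
scene cov 0.005 0.06 (array([507.3, 290.4]), array([ 70.3, 161.9]), 85.7, 2136) [514.7 291.2  14.5]
scene cov 0.005 0.06 (array([619.1, 268.1]), array([46.9, 16.9]), 7.0, 134) [619.8 267.1  16.9]
scene cov 0.042 0.06 (array([507.9, 290.6]), array([16.3, 44.8]), 85.0, 148) [509.4 290.7  47.4]
scene fix 0.047 0.057 (array([567.8, -30.3]), array([ 32.3, 105.4]), 18.0, 480) [569.8 -27.7  52. ]
scene fix 0.047 0.057 (array([463.3, -64.1]), array([ 33.8, 103.6]), 17.3, 406) [466.  -62.7  52.1]
```

```bash
python3 - <<'E'
from h import *
delta(.4532,-.3104,.08,-21)
E
```

```text
t 0.1 pos [ 0.1824 -0.5448  0.2379] yaw 18.5 tilt 0.09 world d [ 0.2708  0.2344 -0.1579] tool d [ 0.3312 -0.1361  0.1582] drz 0.6894 tot F [ 0.5 -0.1 -0.1] gap 88.0 grip 0.0
```

Request:
{"fn": "drive_tool", "kwargs": {
  "commands": [
    {"fingers":-0.15,"dp":[0.0368,-0.0151,0.0176],"dr":[0,0,0]},
    {"fingers":-0.15,"dp":[0.0368,-0.0151,0.0176],"dr":[0,0,0]},
    {"fingers":-0.15,"dp":[0.0368,-0.0151,0.0176],"dr":[0,0,0]},
    {"fingers":-0.15,"dp":[0.0368,-0.0151,0.0176],"dr":[0,0,0]},
    {"fingers":-0.15,"dp":[0.0368,-0.0151,0.0176],"dr":[0,0,0]},
    {"fingers":-0.15,"dp":[0.0368,-0.0151,0.0176],"dr":[0,0,0]},
    {"fingers":-0.15,"dp":[0.0368,-0.0151,0.0176],"dr":[0,0,0]},
    {"fingers":-0.15,"dp":[0.0368,-0.0151,0.0176],"dr":[0,0,0]},
    {"fingers":-0.15,"dp":[0.0368,-0.0151,0.0176],"dr":[0,0,0]},
    {"fingers":-0.15,"dp":[0,0,0],"dr":[0,0,0.138]},
    {"fingers":-0.15,"dp":[0,0,0],"dr":[0,0,0.138]},
    {"fingers":-0.15,"dp":[0,0,0],"dr":[0,0,0.138]},
    {"fingers":-0.15,"dp":[0,0,0],"dr":[0,0,0.138]},
    {"fingers":-0.15,"dp":[0,0,0],"dr":[0,0,0.138]},
    {"fingers":-0.15,"dp":[0,0,0],"dr":[0,0,0]}
  ]
}}

```text
time_s: 1.6
ee_pos: [0.4532, -0.3111, 0.0799]
ee_rot: [-3.088, 0.575, 0.001]
wrist_force: [-0.1, -0.4, -0.2]
finger_gap: 0.428
grip_force: 0.0
```

```bash
python3 - <<'E'
from h import *
delta(.4532,-.3104,.011,-21)
E
```

```text
t 1.6 pos [ 0.4532 -0.3111  0.0799] yaw -21.1 tilt 0.05 world d [ 0.      0.0007 -0.0689] tool d [-0.0002 -0.0006  0.0689] drz -0.0018 tot F [-0.1 -0.4 -0.2] gap 37.7 grip 0.0
```

Request:
{"fn": "drive_tool", "kwargs": {
  "commands": [
    {"fingers":-0.15,"dp":[0,-0.0006,0.023],"dr":[0,0,0]},
    {"fingers":-0.15,"dp":[0,0,0.023],"dr":[0,0,0]},
    {"fingers":-0.15,"dp":[0,0,0.023],"dr":[0,0,0]},
    {"fingers":-0.15,"dp":[0,0,0],"dr":[0,0,0]},
    {"fingers":-1,"dp":[0,0,0],"dr":[0,0,0]},
    {"fingers":-1,"dp":[0,0,0],"dr":[0,0,0]},
    {"fingers":-1,"dp":[0,0,0],"dr":[0,0,0]},
    {"fingers":-1,"dp":[0,0,0],"dr":[0,0,0]},
    {"fingers":-1,"dp":[0,0,0],"dr":[0,0,0]},
    {"fingers":-1,"dp":[0,0,-0.03],"dr":[0,0,0]},
    {"fingers":-1,"dp":[0,0,-0.04],"dr":[0,0,0]},
    {"fingers":-1,"dp":[0,0,-0.04],"dr":[0,0,0]},
    {"fingers":-1,"dp":[0,0,-0.02],"dr":[0,0,0]},
    {"fingers":-1,"dp":[0,0,0],"dr":[0,0,0]}
  ]
}}

```text
time_s: 3.0
ee_pos: [0.4553, -0.3125, 0.145]
ee_rot: [3.085, -0.572, 0.009]
wrist_force: [0.8, -0.0, -1.0]
finger_gap: 0.157
grip_force: 30.0
```

```bash
python3 - <<'E'
from h import *
delta(.5153,-.0465,.141,18.1)
n="scene";im,d=read_camera(n);cv2.imwrite("pics/s1.png",im[40:300,100:400])
# seen bracket tilt/slip: not needed
E
```

```text
t 3.0 pos [ 0.4553 -0.3125  0.145 ] yaw -21.02 tilt 0.41 world d [ 0.06   0.266 -0.004] tool d [-0.0394 -0.2698  0.0029] drz -0.6828 tot F [ 0.8 -0.  -1. ] gap 13.8 grip 30.0
```

View pics/s1.png

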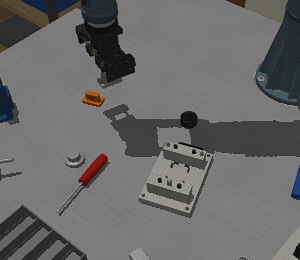

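The bracket is held in the fingers at crop (110,80), clear of the bench, and the orange one at (93,98) hasn't moved.

Request:
{"fn": "drive_tool", "kwargs": {
  "commands": [
    {"fingers":-1,"dp":[0,0,0],"dr":[0,0,-0.137]},
    {"fingers":-1,"dp":[0,0,0],"dr":[0,0,-0.137]},
    {"fingers":-1,"dp":[0,0,0],"dr":[0,0,-0.137]},
    {"fingers":-1,"dp":[0,0,0],"dr":[0,0,-0.137]},
    {"fingers":-1,"dp":[0,0,0],"dr":[0,0,-0.137]},
    {"fingers":-1,"dp":[0,0,0],"dr":[0,0,0]}
  ]
}}

```text
time_s: 3.65
ee_pos: [0.4525, -0.3096, 0.1388]
ee_rot: [-3.098, -0.499, 0.004]
wrist_force: [-0.0, -0.6, -1.6]
finger_gap: 0.153
grip_force: 30.0
```

```bash
python3 - <<'E'
from h import *
delta(.5153,-.0465,.12,18.1)
E
```

```text
t 3.65 pos [ 0.4525 -0.3096  0.1388] yaw 18.28 tilt 0.24 world d [ 0.0628  0.2631 -0.0188] tool d [ 0.1422 -0.2301  0.0194] drz 0.0032 tot F [-0.  -0.6 -1.6] gap 13.5 grip 30.0
```

Request:
{"fn": "drive_tool", "kwargs": {
  "commands": [
    {"fingers":-1,"dp":[0.0178,-0.0288,0.0024],"dr":[0,0,0]},
    {"fingers":-1,"dp":[0.0178,-0.0288,0.0024],"dr":[0,0,0]},
    {"fingers":-1,"dp":[0.0178,-0.0288,0.0024],"dr":[0,0,0]},
    {"fingers":-1,"dp":[0.0178,-0.0288,0.0024],"dr":[0,0,0]},
    {"fingers":-1,"dp":[0.0178,-0.0288,0.0024],"dr":[0,0,0]},
    {"fingers":-1,"dp":[0.0178,-0.0288,0.0024],"dr":[0,0,0]},
    {"fingers":-1,"dp":[0.0178,-0.0288,0.0024],"dr":[0,0,0]},
    {"fingers":-1,"dp":[0.0178,-0.0288,0.0024],"dr":[0,0,0]},
    {"fingers":-1,"dp":[0,0,0],"dr":[0,0,0]},
    {"fingers":-1,"dp":[0,0,0],"dr":[0,0,0]},
    {"fingers":-1,"dp":[0,0,0],"dr":[0,0,0]},
    {"fingers":-1,"dp":[0,0,0],"dr":[0,0,0]}
  ]
}}

```text
time_s: 4.85
ee_pos: [0.5167, -0.0485, 0.1219]
ee_rot: [3.103, 0.493, -0.001]
wrist_force: [-0.6, 0.1, -1.6]
finger_gap: 0.155
grip_force: 30.0
```

```bash
python3 - <<'E'
from h import *
delta(.5153,-.0465,.045,18.1)
im,d=read_camera("scene");cv2.imwrite("pics/s2.png",cv2.resize(im[80:280,180:360],None,fx=3,fy=3))
E
```

```text
t 4.85 pos [ 0.5167 -0.0485  0.1219] yaw 18.07 tilt 0.02 world d [-0.0014  0.002  -0.0769] tool d [-0.0006 -0.0023  0.0769] drz -0.0005 tot F [-0.6  0.1 -1.6] gap 13.6 grip 30.0
```

View pics/s2.png

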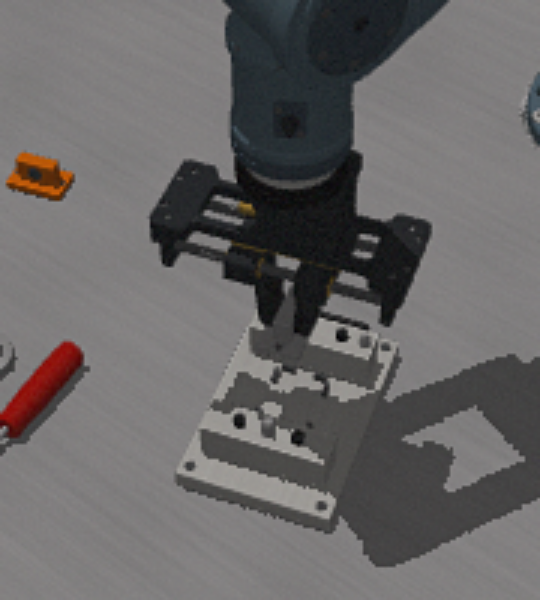

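The bracket hangs over the nest at about (285,340), in line with the fixture. I'll lower it now.

Request:
{"fn": "drive_tool", "kwargs": {
  "commands": [
    {"fingers":-1,"dp":[-0.0006,-0.0022,0.025],"dr":[0,0,0]},
    {"fingers":-1,"dp":[0,0,0.03],"dr":[0,0,0]},
    {"fingers":-1,"dp":[0,0,0.022],"dr":[0,0,0]},
    {"fingers":-1,"dp":[0,0,0],"dr":[0,0,0]},
    {"fingers":-1,"dp":[0,0,0],"dr":[0,0,0]},
    {"fingers":-1,"dp":[0,0,0.005],"dr":[0,0,0]},
    {"fingers":-1,"dp":[0,0,0.005],"dr":[0,0,0]},
    {"fingers":-1,"dp":[0,0,0.003],"dr":[0,0,0]},
    {"fingers":-1,"dp":[0,0,0],"dr":[0,0,0]},
    {"fingers":-1,"dp":[0,0,0],"dr":[0,0,0]}
  ]
}}

```text
time_s: 5.9
ee_pos: [0.5157, -0.0455, 0.0322]
ee_rot: [3.102, 0.497, 0.0]
wrist_force: [0.2, 0.1, -0.6]
finger_gap: 0.153
grip_force: 30.0
```

```bash
python3 - <<'E'
from h import *
delta(.5153,-.0465,.029,18.1)
E
```

```text
t 5.9 pos [ 0.5157 -0.0455  0.0322] yaw 18.21 tilt 0.01 world d [-0.0004 -0.001  -0.0032] tool d [-0.0007  0.0008  0.0032] drz 0.002 tot F [ 0.2  0.1 -0.6] gap 13.5 grip 30.0
```

Request:
{"fn": "drive_tool", "kwargs": {
  "commands": [
    {"fingers":-1,"dp":[-0.0005,0.0007,0.0015],"dr":[0,0,0]},
    {"fingers":-1,"dp":[0,0,0.0015],"dr":[0,0,0]},
    {"fingers":-1,"dp":[0,0,0.0007],"dr":[0,0,0]},
    {"fingers":-1,"dp":[0,0,0],"dr":[0,0,0]},
    {"fingers":-1,"dp":[0,0,0],"dr":[0,0,0]}
  ]
}}

```text
time_s: 6.4
ee_pos: [0.5157, -0.0465, 0.0306]
ee_rot: [3.102, 0.498, -0.0]
wrist_force: [-8.7, 1.3, 20.5]
finger_gap: 0.154
grip_force: 30.0
```

Request:
{"fn": "drive_tool", "kwargs": {
  "commands": [
    {"fingers":-1,"dp":[0,0,-0.001],"dr":[0,0,0]},
    {"fingers":-1,"dp":[0,0,0],"dr":[0,0,0]},
    {"fingers":-0.5,"dp":[0,0,0],"dr":[0,0,0]},
    {"fingers":-0.3,"dp":[0,0,0],"dr":[0,0,0]},
    {"fingers":-0.3,"dp":[0,0,0],"dr":[0,0,0]},
    {"fingers":-0.3,"dp":[0,0,0],"dr":[0,0,0]},
    {"fingers":-0.3,"dp":[0,0,-0.03],"dr":[0,0,0]},
    {"fingers":-0.3,"dp":[0,0,-0.04],"dr":[0,0,0]},
    {"fingers":-0.3,"dp":[0,0,-0.04],"dr":[0,0,0]},
    {"fingers":-0.3,"dp":[0,0.04,-0.04],"dr":[0,0,0]},
    {"fingers":-0.3,"dp":[0,-0.05,-0.02],"dr":[0,0,0]},
    {"fingers":-0.3,"dp":[0,-0.05,0],"dr":[0,0,0]},
    {"fingers":-0.3,"dp":[0,-0.05,0],"dr":[0,0,0]},
    {"fingers":-0.3,"dp":[0,-0.05,0],"dr":[0,0,0]},
    {"fingers":-0.3,"dp":[0,-0.05,0],"dr":[0,0,0]},
    {"fingers":-0.3,"dp":[0,-0.05,0],"dr":[0,0,0]},
    {"fingers":-0.3,"dp":[0,-0.05,0],"dr":[0,0,0]},
    {"fingers":-0.3,"dp":[0,0,0],"dr":[0,0,0]}
  ]
}}

```text
time_s: 8.2
ee_pos: [0.4156, 0.2539, 0.1933]
ee_rot: [-3.099, -0.508, 0.001]
wrist_force: [-0.4, -1.3, -0.6]
finger_gap: 0.351
grip_force: 0.0
```

```bash
python3 - <<'E'
from h import *
delta(.507,.291,.08,-4.3)
n="top";im,d=read_camera(n);X=world(n,d);z=X[...,2];np.save("top1.npy",d);cv2.imwrite("pics/top1.png",im)
c=np.array([515.3,-46.3]);a=np.radians(18.1);R=np.array([[np.cos(a),np.sin(a)],[-np.sin(a),np.cos(a)]])
L=(X[...,:2]*1000-c)@R.T
m=(abs(L[...,0])<36)&(abs(L[...,1])<40)&(d>0)
for lo,hi in((.020,.031),(.04,.055)):
    q=m&(z>lo)&(z<hi);p=L[q];print(lo,q.sum(),p.mean(0).round(1),p.min(0).round(1),p.max(0).round(1),np.median(z[q]),cv2.minAreaRect(p.astype(np.float32)))
q=m&(z>.04)&(z<.055);A=np.c_[L[q],np.ones(q.sum())];print("web plane",np.linalg.lstsq(A,z[q]*1000,rcond=None)[0])
cv2.imwrite("pics/c2.png",cv2.resize(im[145:265,225:335],None,fx=5,fy=5,interpolation=2))
E
```

```text
t 8.2 pos [0.4156 0.2539 0.1933] yaw 18.61 tilt 0.1 world d [ 0.0914  0.0371 -0.1133] tool d [ 0.0985 -0.0058  0.1133] drz 0.3999 tot F [-0.4 -1.3 -0.6] gap 30.8 grip 0.0
0.02 405 [-1.2 -0.1] [-35.7 -38.5] [34.6 39. ] 0.024693395723177303 ((-0.5818443298339844, 0.2771797180175781), (77.47391510009766, 70.29496765136719), 89.99906158447266)
0.04 130 [-1.6 -0.8] [-21.3  -8.9] [18.   7.1] 0.04685894943269442 ((-1.6735496520996094, -0.8464536666870117), (39.214561462402344, 15.951864242553711), 0.6085488796234131)
web plane [-1.38853780e-02  3.42679778e-02  4.66467917e+01]
```

View pics/c2.png

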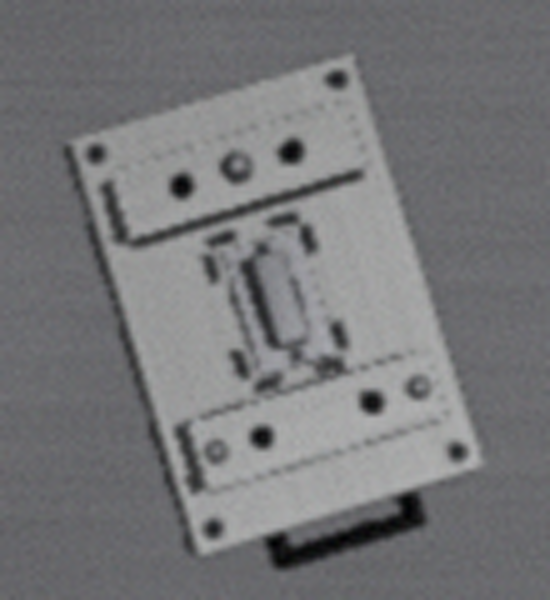

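The bracket is seated: in the picture it lies inside all four corner stops, its web at about (283,297). It sits level and about 1.8 mm off centre. Next is the cover.

Request:
{"fn": "drive_tool", "kwargs": {
  "commands": [
    {"fingers":-0.05,"dp":[0,0,0],"dr":[0,0,0.1333]},
    {"fingers":-0.05,"dp":[0,0,0],"dr":[0,0,0.1333]},
    {"fingers":-0.05,"dp":[0,0,0],"dr":[0,0,0.1333]},
    {"fingers":-0.05,"dp":[0.03,-0.015,0.03],"dr":[0,0,0]},
    {"fingers":-0.05,"dp":[0.03,-0.015,0.03],"dr":[0,0,0]},
    {"fingers":-0.05,"dp":[0.028,-0.014,0.03],"dr":[0,0,0]},
    {"fingers":-0.05,"dp":[0,0,0.02],"dr":[0,0,0]},
    {"fingers":-0.05,"dp":[0,0,0],"dr":[0,0,0]},
    {"fingers":-0.05,"dp":[0,0,0],"dr":[0,0,0]},
    {"fingers":-0.05,"dp":[0,0,0],"dr":[0,0,0]}
  ]
}}

```text
time_s: 9.25
ee_pos: [0.5104, 0.2853, 0.085]
ee_rot: [-3.138, 0.13, -0.003]
wrist_force: [-0.1, -0.2, 0.5]
finger_gap: 0.476
grip_force: 0.0
```

```bash
python3 - <<'E'
from h import *
delta(.507,.291,.013,-4.3)
E
```

```text
t 9.25 pos [0.5104 0.2853 0.085 ] yaw -4.75 tilt 0.13 world d [-0.0034  0.0057 -0.072 ] tool d [-0.004  -0.0053  0.072 ] drz -0.0078 tot F [-0.1 -0.2  0.5] gap 41.9 grip 0.0
```

Request:
{"fn": "drive_tool", "kwargs": {
  "commands": [
    {"fingers":-0.05,"dp":[-0.004,-0.0053,0.01],"dr":[0,0,-0.0078]},
    {"fingers":-0.05,"dp":[0,0,0.005],"dr":[0,0,0]},
    {"fingers":-0.05,"dp":[0,0,0],"dr":[0,0,0]},
    {"fingers":-0.05,"dp":[0,0,0],"dr":[0,0,0]},
    {"fingers":-0.05,"dp":[0,0,0],"dr":[0,0,0]},
    {"fingers":-0.05,"dp":[0,0,0],"dr":[0,0,0]}
  ]
}}

```text
time_s: 9.85
ee_pos: [0.5061, 0.2914, 0.0686]
ee_rot: [-3.139, 0.117, -0.001]
wrist_force: [0.4, 0.1, 0.4]
finger_gap: 0.474
grip_force: 0.0
```

```bash
python3 - <<'E'
from h import *
delta(.507,.291,.013,-4.3)
E
```

```text
t 9.85 pos [0.5061 0.2914 0.0686] yaw -4.25 tilt 0.02 world d [ 0.0009 -0.0004 -0.0556] tool d [0.0009 0.0004 0.0556] drz 0.0008 tot F [0.4 0.1 0.4] gap 41.7 grip 0.0
```

Request:
{"fn": "drive_tool", "kwargs": {
  "commands": [
    {"fingers":-0.05,"dp":[0.0005,0,0.02],"dr":[0,0,0]},
    {"fingers":-0.05,"dp":[0,0,0.02],"dr":[0,0,0]},
    {"fingers":-0.05,"dp":[0,0,0.0106],"dr":[0,0,0]},
    {"fingers":-0.05,"dp":[0,0,0.0044],"dr":[0,0,0]},
    {"fingers":-0.05,"dp":[0,0,0],"dr":[0,0,0]},
    {"fingers":-0.05,"dp":[0,0,0],"dr":[0,0,0]},
    {"fingers":-0.05,"dp":[0,0,0],"dr":[0,0,0]}
  ]
}}

```text
time_s: 10.55
ee_pos: [0.5072, 0.2916, 0.0143]
ee_rot: [-3.139, 0.117, -0.002]
wrist_force: [-0.7, 0.3, -0.1]
finger_gap: 0.474
grip_force: 0.0
```

Request:
{"fn": "drive_tool", "kwargs": {
  "commands": [
    {"fingers":-1,"dp":[0,0,0],"dr":[0,0,0]},
    {"fingers":-1,"dp":[0,0,0],"dr":[0,0,0]},
    {"fingers":-1,"dp":[0,0,0],"dr":[0,0,0]},
    {"fingers":-1,"dp":[0,0,0],"dr":[0,0,0]},
    {"fingers":-1,"dp":[0,0,0],"dr":[0,0,0]},
    {"fingers":-1,"dp":[0,0,0],"dr":[0,0,0]}
  ]
}}

```text
time_s: 11.15
ee_pos: [0.5066, 0.2914, 0.0135]
ee_rot: [-3.139, 0.117, -0.0]
wrist_force: [-0.6, 0.4, 2.8]
finger_gap: 0.178
grip_force: 30.0
```

Request:
{"fn": "drive_tool", "kwargs": {
  "commands": [
    {"fingers":-1,"dp":[0,0,-0.02],"dr":[0,0,0]},
    {"fingers":-1,"dp":[0,0,-0.03],"dr":[0,0,0]},
    {"fingers":-1,"dp":[0,0,-0.03],"dr":[0,0,0]},
    {"fingers":-1,"dp":[0,0,-0.03],"dr":[0,0,0]},
    {"fingers":-1,"dp":[0,0,-0.02],"dr":[0,0,0]},
    {"fingers":-1,"dp":[0,0,0],"dr":[0,0,0]},
    {"fingers":-1,"dp":[0,0,0],"dr":[0,0,0]},
    {"fingers":-1,"dp":[0,0,0],"dr":[0,0,0]},
    {"fingers":-1,"dp":[0,0,0],"dr":[0,0,0]}
  ]
}}

```text
time_s: 12.05
ee_pos: [0.5052, 0.2909, 0.1413]
ee_rot: [3.138, -0.117, -0.005]
wrist_force: [-0.5, -0.0, -4.6]
finger_gap: 0.179
grip_force: 30.0
```

```bash
python3 - <<'E'
from h import *
delta(.5153,-.0463,.12,18.1)
E
```

```text
t 12.05 pos [0.5052 0.2909 0.1413] yaw -4.26 tilt 0.21 world d [ 0.0101 -0.3372 -0.0213] tool d [0.0352 0.3355 0.0216] drz -0.3903 tot F [-0.5 -0.  -4.6] gap 15.8 grip 30.0
```

Request:
{"fn": "drive_tool", "kwargs": {
  "commands": [
    {"fingers":-1,"dp":[0,0,0],"dr":[0,0,-0.13]},
    {"fingers":-1,"dp":[0,0,0],"dr":[0,0,-0.13]},
    {"fingers":-1,"dp":[0,0,0],"dr":[0,0,-0.13]},
    {"fingers":-1,"dp":[-0.006,0.018,0],"dr":[0,0,0]},
    {"fingers":-1,"dp":[-0.0122,0.036,0],"dr":[0,0,0]},
    {"fingers":-1,"dp":[-0.0122,0.036,0],"dr":[0,0,0]},
    {"fingers":-1,"dp":[-0.0122,0.036,0],"dr":[0,0,0]},
    {"fingers":-1,"dp":[-0.0122,0.036,0],"dr":[0,0,0]},
    {"fingers":-1,"dp":[-0.0122,0.036,0],"dr":[0,0,0]},
    {"fingers":-1,"dp":[-0.0122,0.036,0],"dr":[0,0,0]},
    {"fingers":-1,"dp":[-0.0122,0.036,0],"dr":[0,0,0]},
    {"fingers":-1,"dp":[-0.0122,0.036,0],"dr":[0,0,0]},
    {"fingers":-1,"dp":[-0.006,0.018,0.01],"dr":[0,0,0]},
    {"fingers":-1,"dp":[0,0,0],"dr":[0,0,0]},
    {"fingers":-1,"dp":[0,0,0],"dr":[0,0,0]},
    {"fingers":-1,"dp":[0,0,0],"dr":[0,0,0]},
    {"fingers":-1,"dp":[0,0,0],"dr":[0,0,0]},
    {"fingers":-1,"dp":[0,0,0],"dr":[0,0,0]}
  ]
}}

```text
time_s: 13.85
ee_pos: [0.503, -0.0498, 0.1335]
ee_rot: [3.102, 0.496, 0.0]
wrist_force: [-0.8, 0.1, -4.4]
finger_gap: 0.18
grip_force: 30.0
```

```bash
python3 - <<'E'
from h import *
delta(.501,-.051,.095,18.1)
im,d=read_camera("scene");cv2.imwrite("pics/s3.png",cv2.resize(im[80:280,180:360],None,fx=3,fy=3,interpolation=2));np.save("scene3.npy",d)
X=world("scene",d);c=observe()["ee_pos"];a=np.radians(yaw(observe()));R=np.array([[np.cos(a),np.sin(a)],[-np.sin(a),np.cos(a)]])
L=(X[...,:2]-c[:2])@R.T*1000;zz=(X[...,2]-c[2])*1000
for nm,q in(("plate",(abs(L[...,1])<34)&(abs(L[...,0])<85)&(zz>-8)&(zz<2)&(d>0)),("boss",(abs(L[...,1])<20)&(abs(L[...,0]-55)<20)&(zz>4)&(zz<16)&(d>0))):
    A=np.c_[L[q],np.ones(q.sum())];print(nm,q.sum(),np.linalg.lstsq(A,zz[q],rcond=None)[0].round(3),L[q].min(0).round(1),L[q].max(0).round(1))
E
```

```text
t 13.85 pos [ 0.503  -0.0498  0.1335] yaw 18.17 tilt 0.02 world d [-0.002  -0.0012 -0.0385] tool d [-0.0023  0.0005  0.0385] drz 0.0013 tot F [-0.8  0.1 -4.4] gap 15.8 grip 30.0
plate 817 [ 1.000e-03 -1.000e-03 -3.371e+00] [-71.2 -34. ] [83. 34.]
boss 175 [-0.075 -0.044 13.482] [ 38.9 -17.2] [72.5 15.3]
```

View pics/s3.png

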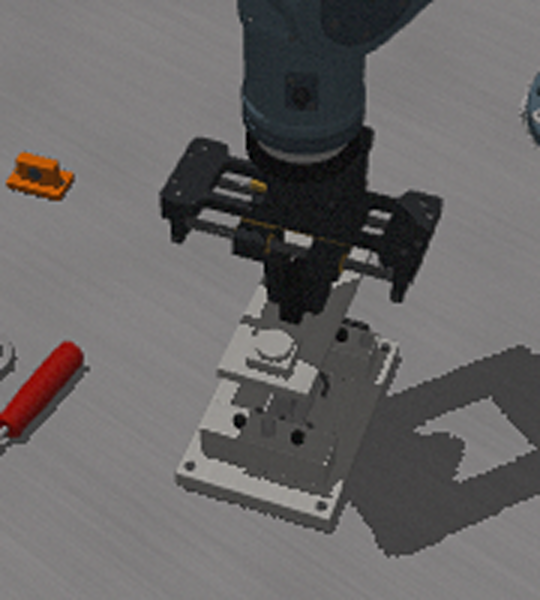

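The cover is held level over the fixture with its boss at about (275,350), pointing to the pin end. Its underside is 13.4 mm below the TCP.

Request:
{"fn": "drive_tool", "kwargs": {
  "commands": [
    {"fingers":-1,"dp":[-0.0023,0.0005,0.02],"dr":[0,0,0.0013]},
    {"fingers":-1,"dp":[0,0,0.02],"dr":[0,0,0]},
    {"fingers":-1,"dp":[0,0,0.008],"dr":[0,0,0]},
    {"fingers":-1,"dp":[0,0,0],"dr":[0,0,0]},
    {"fingers":-1,"dp":[0,0,0],"dr":[0,0,0]},
    {"fingers":-1,"dp":[0,0,0],"dr":[0,0,0]},
    {"fingers":-1,"dp":[0,0,0],"dr":[0,0,0]},
    {"fingers":-1,"dp":[0,0,0],"dr":[0,0,0]}
  ]
}}

```text
time_s: 14.7
ee_pos: [0.5013, -0.052, 0.086]
ee_rot: [3.102, 0.492, 0.002]
wrist_force: [1.1, -0.4, -4.2]
finger_gap: 0.179
grip_force: 30.0
```

```bash
python3 - <<'E'
from h import *
delta(.501,-.051,.0795,18.1)
E
```

```text
t 14.7 pos [ 0.5013 -0.052   0.086 ] yaw 18.01 tilt 0.07 world d [-0.0003  0.001  -0.0065] tool d [ 0.0001 -0.001   0.0065] drz -0.0015 tot F [ 1.1 -0.4 -4.2] gap 15.8 grip 30.0
```

Request:
{"fn": "drive_tool", "kwargs": {
  "commands": [
    {"fingers":-1,"dp":[0,-0.001,0.003],"dr":[0,0,-0.001]},
    {"fingers":-1,"dp":[0,0,0.002],"dr":[0,0,0]},
    {"fingers":-1,"dp":[0,0,0.001],"dr":[0,0,0]},
    {"fingers":-1,"dp":[0,0,0],"dr":[0,0,0]},
    {"fingers":-1,"dp":[0,0,0],"dr":[0,0,0]},
    {"fingers":-1,"dp":[0,0,0],"dr":[0,0,0]}
  ]
}}

```text
time_s: 15.3
ee_pos: [0.5006, -0.0509, 0.0794]
ee_rot: [3.103, 0.493, 0.0]
wrist_force: [-1.1, 0.0, -1.9]
finger_gap: 0.181
grip_force: 30.0
```

Request:
{"fn": "drive_tool", "kwargs": {
  "commands": [
    {"fingers":-1,"dp":[0,0,0.0004],"dr":[0,0,0]},
    {"fingers":-1,"dp":[0,0,0],"dr":[0,0,0]},
    {"fingers":-1,"dp":[0,0,0],"dr":[0,0,0]},
    {"fingers":-1,"dp":[0,0,0],"dr":[0,0,0]}
  ]
}}

```text
time_s: 15.7
ee_pos: [0.5006, -0.0509, 0.079]
ee_rot: [3.103, 0.493, 0.0]
wrist_force: [-1.5, -0.9, 0.0]
finger_gap: 0.18
grip_force: 30.0
```

Request:
{"fn": "drive_tool", "kwargs": {
  "commands": [
    {"fingers":-1,"dp":[0.002,0,0],"dr":[0,0,0]},
    {"fingers":-1,"dp":[0.002,0,0],"dr":[0,0,0]},
    {"fingers":-1,"dp":[0.002,0,0],"dr":[0,0,0]},
    {"fingers":-1,"dp":[0.002,0,0],"dr":[0,0,0]},
    {"fingers":-1,"dp":[0.002,0,0],"dr":[0,0,0]},
    {"fingers":-1,"dp":[0.001,0,0],"dr":[0,0,0]},
    {"fingers":-1,"dp":[0,0,0],"dr":[0,0,0]},
    {"fingers":-1,"dp":[0,0,0],"dr":[0,0,0]}
  ]
}}

```text
time_s: 16.5
ee_pos: [0.5111, -0.0474, 0.0787]
ee_rot: [-3.102, -0.493, -0.0]
wrist_force: [0.8, -0.1, -3.2]
finger_gap: 0.178
grip_force: 30.0
```

Request:
{"fn": "drive_tool", "kwargs": {
  "commands": [
    {"fingers":-1,"dp":[0.001,0,0],"dr":[0,0,0]},
    {"fingers":-1,"dp":[0.001,0,0],"dr":[0,0,0]},
    {"fingers":-1,"dp":[0.001,0,0],"dr":[0,0,0]},
    {"fingers":-1,"dp":[0.001,0,0],"dr":[0,0,0]},
    {"fingers":-1,"dp":[0,0,0],"dr":[0,0,0]},
    {"fingers":-1,"dp":[0,0,0],"dr":[0,0,0]},
    {"fingers":-1,"dp":[0,0,0],"dr":[0,0,0]}
  ]
}}

```text
time_s: 17.2
ee_pos: [0.5147, -0.0463, 0.0789]
ee_rot: [-3.103, -0.493, 0.0]
wrist_force: [0.6, -0.4, -4.3]
finger_gap: 0.179
grip_force: 30.0
```

```bash
python3 - <<'E'
from h import *
delta(.5153,-.0463,.0725,18.1);print(observe()["ft_torque"].round(2))
E
```

```text
t 17.2 pos [ 0.5147 -0.0463  0.0789] yaw 18.07 tilt 0.01 world d [ 0.0006 -0.     -0.0064] tool d [0.0006 0.0002 0.0064] drz -0.0005 tot F [ 0.6 -0.4 -4.3] gap 15.7 grip 30.0
[ 0.01 -0.03  0.01]
```

Request:
{"fn": "drive_tool", "kwargs": {
  "commands": [
    {"fingers":-1,"dp":[0.0005,0.0002,0.001],"dr":[0,0,0]},
    {"fingers":-1,"dp":[0,0,0.001],"dr":[0,0,0]},
    {"fingers":-1,"dp":[0,0,0],"dr":[0,0,0]},
    {"fingers":-1,"dp":[0,0,0],"dr":[0,0,0]}
  ]
}}

```text
time_s: 17.6
ee_pos: [0.5153, -0.0463, 0.0769]
ee_rot: [-3.103, -0.493, 0.0]
wrist_force: [-0.5, -0.3, -3.8]
finger_gap: 0.181
grip_force: 30.0
```

Request:
{"fn": "drive_tool", "kwargs": {
  "commands": [
    {"fingers":-1,"dp":[0,0,0.001],"dr":[0,0,0]},
    {"fingers":-1,"dp":[0,0,0.001],"dr":[0,0,0]},
    {"fingers":-1,"dp":[0,0,0],"dr":[0,0,0]},
    {"fingers":-1,"dp":[0,0,0],"dr":[0,0,0]}
  ]
}}

```text
time_s: 18.0
ee_pos: [0.5153, -0.0463, 0.0749]
ee_rot: [-3.103, -0.493, 0.0]
wrist_force: [-0.5, 0.6, -4.5]
finger_gap: 0.18
grip_force: 30.0
```

Request:
{"fn": "drive_tool", "kwargs": {
  "commands": [
    {"fingers":-1,"dp":[0,0,0.001],"dr":[0,0,0]},
    {"fingers":-1,"dp":[0,0,0.001],"dr":[0,0,0]},
    {"fingers":-1,"dp":[0,0,0.001],"dr":[0,0,0]},
    {"fingers":-1,"dp":[0,0,0],"dr":[0,0,0]},
    {"fingers":-1,"dp":[0,0,0],"dr":[0,0,0]}
  ]
}}

```text
time_s: 18.5
ee_pos: [0.5153, -0.0463, 0.0719]
ee_rot: [-3.103, -0.493, 0.0]
wrist_force: [0.4, 0.8, -3.6]
finger_gap: 0.175
grip_force: 30.0
```

Request:
{"fn": "drive_tool", "kwargs": {
  "commands": [
    {"fingers":-1,"dp":[0,0,0.001],"dr":[0,0,0]},
    {"fingers":-1,"dp":[0,0,0.001],"dr":[0,0,0]},
    {"fingers":-1,"dp":[0,0,0.001],"dr":[0,0,0]},
    {"fingers":-1,"dp":[0,0,0],"dr":[0,0,0]},
    {"fingers":-1,"dp":[0,0,0],"dr":[0,0,0]}
  ]
}}

```text
time_s: 19.0
ee_pos: [0.5155, -0.0464, 0.0693]
ee_rot: [3.102, 0.493, 0.001]
wrist_force: [-2.9, 0.5, 4.5]
finger_gap: 0.182
grip_force: 30.0
```

```bash
python3 - <<'E'
from h import *
delta(.5153,-.0463,.0654,18.1);print(observe()["ft_torque"].round(2))
E
```

```text
t 19.0 pos [ 0.5155 -0.0464  0.0693] yaw 18.08 tilt 0.03 world d [-0.0002  0.0001 -0.0039] tool d [-0.0002 -0.0001  0.0039] drz -0.0004 tot F [-2.9  0.5  4.5] gap 16.0 grip 30.0
[ 0.19  0.43 -0.01]
```

Request:
{"fn": "drive_tool", "kwargs": {
  "commands": [
    {"fingers":-1,"dp":[-0.0003,0,0.001],"dr":[0,0,0]},
    {"fingers":-1,"dp":[0,0,0.001],"dr":[0,0,0]},
    {"fingers":-1,"dp":[0,0,0],"dr":[0,0,0]},
    {"fingers":-1,"dp":[0,0,0],"dr":[0,0,0]}
  ]
}}

```text
time_s: 19.4
ee_pos: [0.5155, -0.0464, 0.0674]
ee_rot: [3.102, 0.493, 0.001]
wrist_force: [-3.2, 1.5, 6.4]
finger_gap: 0.178
grip_force: 30.0
```

Request:
{"fn": "drive_tool", "kwargs": {
  "commands": [
    {"fingers":-1,"dp":[0,0,0.001],"dr":[0,0,0]},
    {"fingers":-1,"dp":[0,0,0.0005],"dr":[0,0,0]},
    {"fingers":-1,"dp":[0,0,0],"dr":[0,0,0]},
    {"fingers":-1,"dp":[0,0,0],"dr":[0,0,0]}
  ]
}}

```text
time_s: 19.8
ee_pos: [0.5155, -0.0464, 0.066]
ee_rot: [3.102, 0.493, 0.001]
wrist_force: [-3.0, 1.2, 8.1]
finger_gap: 0.179
grip_force: 30.0
```

```bash
python3 - <<'E'
from h import *
delta(.5153,-.0463,.0654,18.1);print(observe()["ft_torque"].round(2))
E
```

```text
t 19.8 pos [ 0.5155 -0.0464  0.066 ] yaw 18.07 tilt 0.05 world d [-0.0002  0.0001 -0.0006] tool d [-0.0001 -0.0002  0.0006] drz -0.0005 tot F [-3.   1.2  8.1] gap 15.8 grip 30.0
[0.33 0.59 0.03]
```

Request:
{"fn": "drive_tool", "kwargs": {
  "commands": [
    {"fingers":-1,"dp":[0,0,0.0008],"dr":[0,0,0]},
    {"fingers":-1,"dp":[0,0,0.0004],"dr":[0,0,0]},
    {"fingers":-1,"dp":[0,0,0],"dr":[0,0,0]},
    {"fingers":-1,"dp":[0,0,0],"dr":[0,0,0]},
    {"fingers":-1,"dp":[0,0,0],"dr":[0,0,0]}
  ]
}}

```text
time_s: 20.3
ee_pos: [0.5155, -0.0464, 0.0655]
ee_rot: [3.102, 0.494, 0.001]
wrist_force: [-6.0, 1.8, 14.8]
finger_gap: 0.18
grip_force: 30.0
```

```bash
python3 - <<'E'
from h import *
delta(.5153,-.0463,.0654,18.1);print(observe()["ft_torque"].round(2))
im,d=read_camera("scene");cv2.imwrite("pics/s4.png",cv2.resize(im[80:280,180:360],None,fx=3,fy=3,interpolation=2))
X=world("scene",d);s=observe();c=s["ee_pos"];a=np.radians(yaw(s));R=np.array([[np.cos(a),np.sin(a)],[-np.sin(a),np.cos(a)]])
L=(X[...,:2]-c[:2])@R.T*1000;zz=(X[...,2]-c[2])*1000
q=(abs(L[...,1])<33)&(abs(L[...,0])<79)&(zz>-8)&(zz<1.5)&(d>0);q&=~((abs(L[...,0]-55)<19)&(abs(L[...,1])<19))
A=np.c_[L[q],np.ones(q.sum())];print(q.sum(),np.linalg.lstsq(A,zz[q],rcond=None)[0].round(3),np.median(zz[q]))
E
```

```text
t 20.3 pos [ 0.5155 -0.0464  0.0655] yaw 18.08 tilt 0.05 world d [-0.0002  0.0001 -0.0001] tool d [-0.0002 -0.0001  0.0001] drz -0.0003 tot F [-6.   1.8 14.8] gap 15.9 grip 30.0
[0.4  0.95 0.02]
580 [ 0.000e+00 -1.000e-03 -3.139e+00] -3.046382901070746
```

View pics/s4.png

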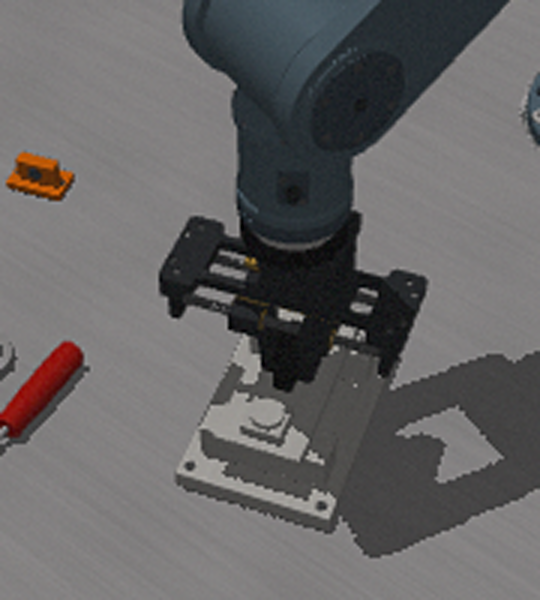

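The cover lies flat on both risers with its boss at about (268,415). It is level, and the push force rose sharply at the expected home height. Handing in.

```bash
python3 -c "from rig import *;print(close_job())"
```

```text
the job is handed in; nothing more can be done
None
```

I handed the job in at about 20 s with the bracket released in the nest and the cover slid onto the pin, held pressed flat on both risers; the hand-in returned no verdict, so the judged result isn't known.

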